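# Weed out the tired bag clip

## Task

Three bag clips on the test board each hold a test card, and one of them has a weak spring. With the jaws left closed (no prying or squeezing them open), tug the cards gently by their tabs, with well under 35 N, until you find the clip that gives its card up to a light pull, draw that card right out and leave it lying on the board's front shelf, then push that clip off the back of the board so it ends up in the scrap tray. Leave the two good clips in place, still gripping their cards, and do not disturb the jars or the bowl.

Things in the scene. Friction and masses are not known exactly. Their poses are not given: they have to be found in the camera images.
- board_step (a point): Wooden test board, fixed, 360 mm wide (y). Point: foot of its step, middle lane. x points from the robot's side over the board to the tray, z up. Three lanes run along x, at y = -120, 0, +120 mm. In each, two wooden stops (12 mm long in x, tops 54 mm above the worktop, 58 mm apart) stand against the step on its -x side and keep the clip from being dragged to -x.
- board_shelf (a point): Middle of the board's front shelf, on the -x side of the step: its top, on which the cards lie, is 35 mm above the worktop and 125 mm long in x. A card has room to slide about 55 mm to -x from its start.
- board_edge (a point): Middle of the open back edge (+x end) of the board's deck. The deck, where the clips stand against the step and stops, is 30 mm above the worktop and 76 mm long in x. Nothing holds a clip from being pushed in +x off this edge into the tray.
- tray_in (a point): Low aluminium scrap tray, fixed, 150 x 400 mm, walls 22 mm high and 4 mm thick, just behind the board's back edge, 8 mm lower than the deck. Point: centre of its inner floor, 4 mm above the worktop; x as the board's.
- clip_a_mid (a point): Loose steel spring clip, 62 long (x), 70 wide (y), cheeks 23 high, thumb lever to about 50 mm; about 150 g. Its sprung jaw faces -x and holds the card of the same letter. Point: mid clip, 12 mm above its underside, 31 mm behind its front face. Springs: in two of the three clips the card holds against 38 N; in the weak one it slides out at 2 to 5 N. The lanes' order varies.
- clip_a_jaw (a joint): Upper jaw of clip_a: 0 when shut on its card, positive (rad) as it opens, about -0.1 when shut with nothing in it.
- card_a_tab (a point): White plastic test card in clip_a, 90 x 46 x 4 mm, 30 g, flat on the shelf, outer end turned up as a tab 8 mm thick (x), 46 wide, 30 above the card. Point: tab's centre, 19 mm above the card's underside, 95 mm before clip_a_mid. 48 mm free over the card between tab and stops, to hook the tab and draw it to -x. Clear of the clip after 22 mm of travel.
- clip_b_mid (a point): Loose steel spring clip, 62 long (x), 70 wide (y), cheeks 23 high, thumb lever to about 50 mm; about 150 g. Its sprung jaw faces -x and holds the card of the same letter. Point: mid clip, 12 mm above its underside, 31 mm behind its front face. The upper lip grips the card 8 mm behind the clip's front face. The three look alike; any may be in any lane.
- clip_b_jaw (a joint): Upper jaw of clip_b: 0 when shut on its card, positive (rad) as it opens, about -0.1 when shut with nothing in it.
- card_b_tab (a point): White plastic test card in clip_b, 90 x 46 x 4 mm, 30 g, flat on the shelf, outer end turned up as a tab 8 mm thick (x), 46 wide, 30 above the card. Point: tab's centre, 19 mm above the card's underside, 95 mm before clip_b_mid. 48 mm free over the card between tab and stops, to hook the tab and draw it to -x. Clear of the clip after 22 mm of travel.
- clip_c_mid (a point): Loose steel spring clip, 62 long (x), 70 wide (y), cheeks 23 high, thumb lever to about 50 mm; about 150 g. Its sprung jaw faces -x and holds the card of the same letter. Point: mid clip, 12 mm above its underside, 31 mm behind its front face. The empty clip can be pushed to +x by its jaw's front edge or its cheeks, 10 to 20 mm above its underside.
- clip_c_jaw (a joint): Upper jaw of clip_c: 0 when shut on its card, positive (rad) as it opens, about -0.1 when shut with nothing in it.
- card_c_tab (a point): White plastic test card in clip_c, 90 x 46 x 4 mm, 30 g, flat on the shelf, outer end turned up as a tab 8 mm thick (x), 46 wide, 30 above the card. Point: tab's centre, 19 mm above the card's underside, 95 mm before clip_c_mid. 48 mm free over the card between tab and stops, to hook the tab and draw it to -x. Clear of the clip after 22 mm of travel.
- jar_tall_mid (a point): Bystander: jam jar, 60 mm across, 105 mm tall; the point is half-way up its axis.
- jar_small_mid (a point): Bystander: jam jar, 68 mm across, 70 mm tall; the point is half-way up its axis.
- bowl_in (a point): Bystander: white bowl, 110 mm across, 50 mm tall; the point is the middle of its inner floor.
Not all that is in view belongs to the job. Leave any blue look-alike of the part that bears card_a_tab alone. Leave any blue look-alike of the part that bears card_b_tab alone.

How it is judged (in metres and radians):
On the way:
1. one card is drawn out of its clip while that clip is still at its stops and the card on the shelf (under the force limit below only the weak clip lets go) (((x of card_a_tab in the frame of clip_a_mid below -0.118 m and distance of clip_a_mid from where it was at the start of the episode below 0.02 m and z of card_a_tab in the frame of board_step below 0.05 m) or (x of card_b_tab in the frame of clip_b_mid below -0.118 m and distance of clip_b_mid from where it was at the start of the episode below 0.02 m and z of card_b_tab in the frame of board_step below 0.05 m) or (x of card_c_tab in the frame of clip_c_mid below -0.118 m and distance of clip_c_mid from where it was at the start of the episode below 0.02 m and z of card_c_tab in the frame of board_step below 0.05 m))), for 0.1 s.
At the end, for the whole second after the job is handed in: The clip whose card is out lies in the tray: its middle inside the walls, under 29 mm above the tray floor. Its card on the front shelf, tab 20 to 135 mm before the step. Good clips within 25 mm of their start, their cards slipped less than 10 mm. Jars and bowl moved less than 30 mm (((x of clip_a_mid in the frame of tray_in between -0.062 and 0.071 m and y of clip_a_mid in the frame of tray_in between -0.196 and 0.196 m and z of clip_a_mid in the frame of tray_in below 0.029 m and x of card_a_tab in the frame of board_step between -0.135 and -0.02 m and y of card_a_tab in the frame of board_step between -0.19 and 0.19 m and z of card_a_tab in the frame of board_step between 0 and 0.05 m and (x of card_b_tab in the frame of clip_b_mid above -0.105 m and distance of clip_b_mid from where it was at the start of the episode below 0.025 m) and (x of card_c_tab in the frame of clip_c_mid above -0.105 m and distance of clip_c_mid from where it was at the start of the episode below 0.025 m)) or (x of clip_b_mid in the frame of tray_in between -0.062 and 0.071 m and y of clip_b_mid in the frame of tray_in between -0.196 and 0.196 m and z of clip_b_mid in the frame of tray_in below 0.029 m and x of card_b_tab in the frame of board_step between -0.135 and -0.02 m and y of card_b_tab in the frame of board_step between -0.19 and 0.19 m and z of card_b_tab in the frame of board_step between 0 and 0.05 m and (x of card_a_tab in the frame of clip_a_mid above -0.105 m and distance of clip_a_mid from where it was at the start of the episode below 0.025 m) and (x of card_c_tab in the frame of clip_c_mid above -0.105 m and distance of clip_c_mid from where it was at the start of the episode below 0.025 m)) or (x of clip_c_mid in the frame of tray_in between -0.062 and 0.071 m and y of clip_c_mid in the frame of tray_in between -0.196 and 0.196 m and z of clip_c_mid in the frame of tray_in below 0.029 m and x of card_c_tab in the frame of board_step between -0.135 and -0.02 m and y of card_c_tab in the frame of board_step between -0.19 and 0.19 m and z of card_c_tab in the frame of board_step between 0 and 0.05 m and (x of card_a_tab in the frame of clip_a_mid above -0.105 m and distance of clip_a_mid from where it was at the start of the episode below 0.025 m) and (x of card_b_tab in the frame of clip_b_mid above -0.105 m and distance of clip_b_mid from where it was at the start of the episode below 0.025 m))) and distance of each of jar_tall_mid, jar_small_mid, bowl_in from where it was at the start of the episode below 0.03 m); the robot touches nothing.
It fails at once if a clip that still grips its card is pulled or pressed against the board with more than 35 N ((x of card_a_tab in the frame of clip_a_mid above -0.115 m and contact force between clip_a and board above 35 N) or (x of card_b_tab in the frame of clip_b_mid above -0.115 m and contact force between clip_b and board above 35 N) or (x of card_c_tab in the frame of clip_c_mid above -0.115 m and contact force between clip_c and board above 35 N)).
It fails at once if a jaw is levered open by more than 0.12 rad while its card is in it ((x of card_a_tab in the frame of clip_a_mid above -0.115 m and value of joint clip_a_jaw above 0.12 rad) or (x of card_b_tab in the frame of clip_b_mid above -0.115 m and value of joint clip_b_jaw above 0.12 rad) or (x of card_c_tab in the frame of clip_c_mid above -0.115 m and value of joint clip_c_jaw above 0.12 rad)).
It fails at once if a jar or the bowl is moved more than 30 mm (distance of any of jar_tall_mid, jar_small_mid, bowl_in from where it was at the start of the episode above 0.03 m).
It also fails if it takes over 51 s, if anything falls off the work surface, if the arm or the gripper's body presses on something with over 40 N, if the wrist force passes 120 N, or if a joint passes its speed limit or range.

## Robot

A 6-joint arm with a two-finger parallel gripper is mounted at the origin on the work surface. World frame = base frame: x ahead of the robot, y to its left, z up, the work surface at z = 0. Lengths are in m, angles in degrees, forces in N, time in s.
With the tool pointing down it reaches from about 0.4 to 0.825 m from the base axis. Payload 7 kg.
Tool frame: the origin (TCP) lies at the very end of the fingers, on their centre line; the grasp point (between the pads) lies 19 mm behind it; x points along the fingers, z is the direction in which the jaws open and shut, and the axes are right-handed (so a half turn about x gives the same grasp; the last joint's range is limited). The gripper opens to 88 mm and grips with 3 to 60 N. Pads are 19 mm wide; open, the fingers measure 130 mm over their backs; the gripper's body (78 mm by 193 mm) begins 47 mm behind the grasp point.
Start: joints at [16.507, 20.546, 0.682, 0, -70.136, -16.507], TCP at [0.675, -0, 0.227] pointing down, gripper open.
Joint ranges: [-176.03, 176.03], [-82.01, 121.73], [-58.28, 71.71], [-173.87, 95.51], [-174.79, -0.11], [-173.66, 173.66]. Speed limits (degrees/s): [136.94, 136.94, 172.46, 180, 180, 180].

## Interface

Orientations are given as [roll, pitch, yaw] about the fixed x, y, z axes, in that order (R = Rz(yaw) Ry(pitch) Rx(roll)).
In Python, from plant import * gives the robot as it stands.
- The arm moves only by the tool arm_command, never from a script. Its argument "commands" is one flat list of numbers, 5 for each row, row after row: the shift along the tool's x, y, z in mm, then the turn about the tool's x in degrees, then the opening in per cent of the stroke, from 0 (shut) to 100 (fully open). A call has 1 to 5 rows; each row shifts and turns the pose as measured when the row begins, along the tool's axes as they then stand; what a row does not reach is not made up. A row lasts 1/8 s, in which the tool goes at most 62.5 mm and 10.7 degrees, less where a joint would pass 70% of its speed; a pose out of reach is approached as far as the arm can. A call is refused whole if a number of a shift passes 62.5 or a number of a turn 10.7, either way. A call with a gripper value outside its range is refused whole. The fingers move at their own pace and stop on an object; the grip force is fixed at half the most. Time passes only in rows, so rows that do not move let the fingers close. It gives the time, the measured TCP pose, the force and the opening at its end, in the units of the state.
- get_obs(): the state, without advancing time (a new reading comes with each control period).
- snapshot(name): name is "scene" or "side" or "wrist"; returns a dict with "frame" (420x560x3 uint8, blue, green, red), "fov_y" (degrees; the focal length in pixels is half the picture's height over the tangent of half this angle, whatever the lens; pixels are square), "cx", "cy" (the principal point, pixels), "world_to_cam" (4x4, takes a point from world to camera coordinates). Camera axes: x right, y up, looking along -z (the intrinsics and any distortion apply to the point x, -y, -z); pixel columns grow to the right and rows downward; lengths in m; the calibration is good to about 2 mm. The wrist camera is an equidistant fisheye: a pixel r from the principal point sees the ray r / f radians off the axis. A picture is of the moment at which its call begins. There is no depth.
- close_job(): hands the job in, once; it reports no verdict.
The state is a dict: "clock": time; "joint_pos": joint angles; "qvel": joint speeds; "tau": joint torques, N m; "tool_pos": TCP position; "orientation": TCP orientation; "force": force on the tool from outside, world axes, zero at the start; "moment": the same for the moment, N m; "opening": finger opening in m.
Only numpy, scipy, OpenCV 4.12 (cv2) and the standard library are available. Lean on these libraries where they do the work, as an engineer would, in place of code of your own. Each camera call takes 0.05 s, during which the arm holds its last target. There are 200 camera calls.

## Working session

There is one attempt and no reset: what is moved stays moved. The work goes in short steps, Python scripts to look and compute and a tool call to move; the robot and the scene stay as the last step left them, time stands still between calls to the robot, and variables do not carry over. Pictures are saved under pics/ and viewed, about 8 in all and at most 12, crops included, and the job is handed in when it is done.

Besides the shell and the picture viewer there is one more tool, called after "Call:" by a JSON object that holds its "name" and its "arguments". arm_command: Moves the arm, as the interface text tells. Its arguments: {"type":"object","properties":{"commands":{"type":"array"}},"required":["commands"]}

```bash
mkdir -p pics
cat > h.py <<'E'
from plant import *
import numpy as np, cv2
def ray(s,u,v):
    f=s["frame"].shape[0]/2/np.tan(np.radians(s["fov_y"]/2))
    M=np.array(s["world_to_cam"]);R=M[:3,:3];t=M[:3,3]
    d=np.array([(u-s["cx"])/f,-(v-s["cy"])/f,-1.])
    return -R.T@t, R.T@d
def onz(s,u,v,z):
    c,d=ray(s,u,v);return c+d*(z-c[2])/d[2]
def proj(s,p):
    f=s["frame"].shape[0]/2/np.tan(np.radians(s["fov_y"]/2))
    q=np.array(s["world_to_cam"])@np.r_[p,1]
    return s["cx"]-f*q[0]/q[2], s["cy"]+f*q[1]/q[2]
E
python3 - <<'E'
from h import *
import pickle
S={}
for n in("scene","side"):
    s=snapshot(n);S[n]=s;cv2.imwrite(f"pics/{n}0.png",s["frame"])
    print(n,s["fov_y"],s["cx"],s["cy"],ray(s,s["cx"],s["cy"]))
pickle.dump(S,open("s0.pkl","wb"))
print(get_obs())
E
```

```text
scene 48.8221049328508 289.518356204892 209.156106005178 (array([ 1.2369004 , -0.27200373,  1.11888561]), array([-0.52676454,  0.20305878, -0.82540066]))
side 44.757592258219525 282.1622655407701 213.58333065812857 (array([0.43962643, 0.99722191, 1.11474362]), array([ 0.07934147, -0.6803391 , -0.72859017]))
{'clock': 0.1, 'joint_pos': array([ 1.65076621e+01,  2.05871463e+01,  6.38497981e-01, -1.82685908e-02,
       -7.01365652e+01, -1.65108245e+01]), 'qvel': array([ 0.04999515, -0.09718343,  0.03143252,  0.0999923 ,  0.0877108 ,
       -0.07775788]), 'tau': array([-1.42273191e-03, -5.84165347e+01,  2.93752134e+01,  7.01551259e+00,
        1.01412315e-02, -6.66964229e-05]), 'tool_pos': array([ 6.74550877e-01, -1.80790587e-05,  2.25712809e-01]), 'orientation': array([   5.11714228,   89.91307251, -174.89224015]), 'force': array([ 1.03024272, -0.1740212 , -0.55612689]), 'moment': array([ 0.02588201, -0.05412649,  0.04006724]), 'opening': 0.08774798989873435}
```

View pics/scene0.png

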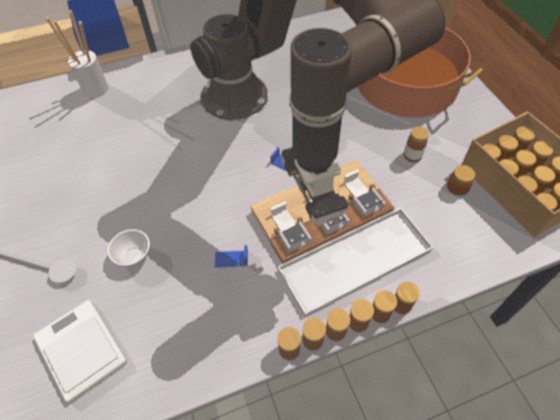

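View pics/side0.png

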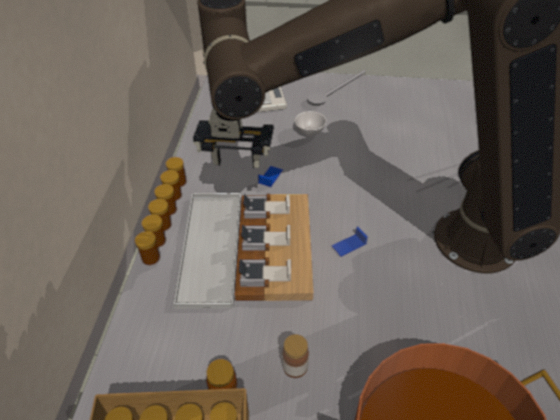

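The scene view shows the board around (322,212), the tray around (355,258), the bowl at (128,249), jars at (416,143) and (461,178), and blue look-alikes at (232,258) and (278,158). In the side view the three white tabs are near (289,204), (289,236) and (290,270). The blue ones, at (270,175) and (350,242), lie off the board. One enlarged crop will confirm this.

Run:
```python
import pickle,cv2
S=pickle.load(open("s0.pkl","rb"))
a=cv2.resize(S["side"]["frame"][180:310,170:330],None,fx=5,fy=5*0.9,interpolation=cv2.INTER_CUBIC)
cv2.imwrite("pics/c1.png",a)
```

```text
(no output)
```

View pics/c1.png

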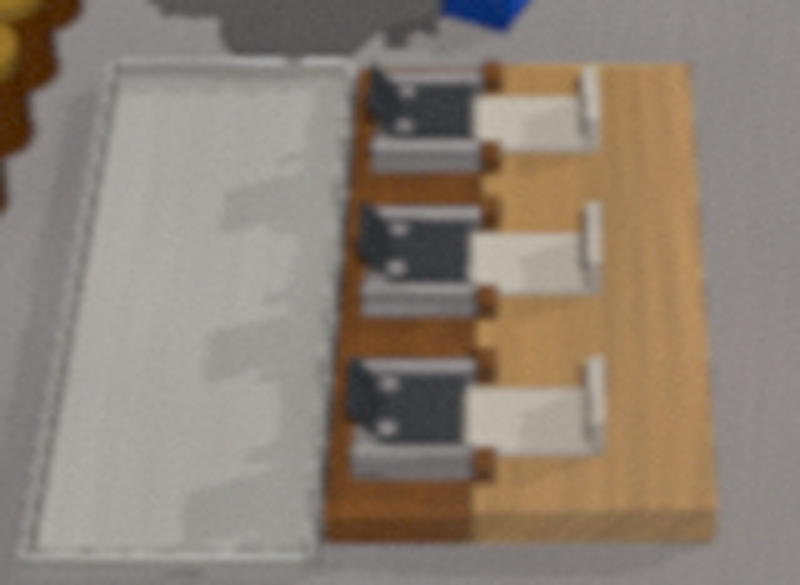

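Run:
```python
from h import *
import pickle
S=pickle.load(open("s0.pkl","rb"));s=S["side"]
def P(n,x,y,z): print(n,np.round(onz(s,170+x/5,180+y/4.5,z)*1000,1))
P("front -y",690,65,.035);P("front +y",715,512,.035)
P("step +y",472,512,.035);P("back +y",326,512,.030);P("back -y",355,70,.030)
for i,(x,y) in enumerate([(588,68),(592,203),(596,357)]): P("tabtop far %d"%i,x,y,.069)
for i,(x,y) in enumerate([(595,152),(597,293),(600,452)]): P("card near corner %d"%i,x,y,.037)
for i,(x,y) in enumerate([(472,137),(470,288),(467,447)]): P("card near stop %d"%i,x,y,.039)
for i,(x,y) in enumerate([(115,63),(350,63),(25,552),(318,552)]): P("tray %d"%i,x,y,.022)
# bystanders
for n,u,v in(("bowl",310,122),("jar",295,345),("jar2",221,375)): print(n,onz(s,u,v,.05))
s=S["scene"]
for n,u,v in(("bowl",128,249),("jar",416,143),("jar2",461,178)): print(n,onz(s,u,v,.05))
```

```text
front -y [488.5 -97.7  35. ]
front +y [449.1 257.7  35. ]
step +y [571.4 270.7  35. ]
back +y [646.  275.1  30. ]
back -y [689.6 -77.1  30. ]
tabtop far 0 [545.8 -54.3  69. ]
tabtop far 1 [531.6  62.3  69. ]
tabtop far 2 [517.5 180.8  69. ]
card near corner 0 [537.2 -10.4  37. ]
card near corner 1 [524.3 106.7  37. ]
card near corner 2 [510.9 224.2  37. ]
card near stop 0 [609.6 -14.4  39. ]
card near stop 1 [593.8 111.7  39. ]
card near stop 2 [579.5 229.4  39. ]
tray 0 [838.6 -76.5  22. ]
tray 1 [695.6 -91.4  22. ]
tray 2 [794.4 312.4  22. ]
tray 3 [646.9 296.8  22. ]
bowl [ 0.50758101 -0.43742243  0.05      ]
jar [0.48059852 0.41337751 0.05      ]
jar2 [0.63642547 0.50368074 0.05      ]
bowl [ 0.51423158 -0.45338259  0.05      ]
jar [0.46995692 0.44561482 0.05      ]
jar2 [0.63894344 0.49713719 0.05      ]
```

```bash
cat >> h.py <<'E'
from scipy.spatial.transform import Rotation as Ro
t=np.radians(6.8);BX=np.array([np.cos(t),np.sin(t),0]);BY=np.array([-np.sin(t),np.cos(t),0]);ST=np.array([.5935,.0947,0])
def st(target=None):
    o=get_obs();R=Ro.from_euler("xyz",o["orientation"],degrees=True).as_matrix();p=o["tool_pos"]
    d=p-ST
    print("t",round(o["clock"],2),"board xyz",np.round([d@BX*1e3,d@BY*1e3,p[2]*1e3],1),"F board",np.round([o["force"]@BX,o["force"]@BY,o["force"][2]],2),"open",round(o["opening"]*1e3,1))
    print("tool axes in board:",*[np.round([R[:,i]@BX,R[:,i]@BY,R[2,i]],3) for i in range(3)])
    if target is not None:
        w=ST+target[0]*BX/1e3+target[1]*BY/1e3;w[2]=target[2]/1e3
        print("shift mm",np.round(R.T@(w-p)*1e3,1))
E
python3 -c "
from h import *
st([-38,0,130])"
```

```text
t 0.1 board xyz [  69.3 -103.6  225.7] F board [ 1.   -0.29 -0.56] open 87.7
tool axes in board: [-0.002  0.    -1.   ] [-0.119 -0.993  0.   ] [-0.993  0.119  0.002]
shift mm [ 95.9 -90.2 118.7]
```

Call:
{"name": "arm_command", "arguments": {"commands": [0,0,0,10.4,0,0,0,0,10.4,0,0,0,0,10.4,0,0,0,0,10.4,0,0,0,0,10.4,0]}}

```text
clock: 0.72
tool_pos: [0.6731, -0.0001, 0.2228]
orientation: [58.7, 89.6, -174.9]
force: [-1.2, -0.3, -0.4]
opening: 0.0431
```

Call:
{"name": "arm_command", "arguments": {"commands": [0,0,0,10.4,0,0,0,0,10.4,0,0,0,0,10.4,0,0,0,0,0,0]}}

```text
clock: 1.23
tool_pos: [0.672, -0.0001, 0.2205]
orientation: [91.0, 89.4, -174.7]
force: [-1.3, 0.4, 0.3]
opening: 0.0038
```

```bash
python3 -c "
from h import *
st([-38,0,130])"
```

```text
t 1.23 board xyz [  66.7 -103.4  220.5] F board [-1.23  0.57  0.34] open 3.8
tool axes in board: [-0.011  0.    -1.   ] [-0.999  0.045  0.011] [ 0.045  0.999 -0.   ]
shift mm [ 91.7 108.2  98.7]
```

Call:
{"name": "arm_command", "arguments": {"commands": [0,35,-8,2.6,0,0,35,-8,0,0,40,30,-8,0,0,40,0,0,0,0,0,0,0,0,0]}}

```text
clock: 1.85
tool_pos: [0.5691, -0.0299, 0.1394]
orientation: [92.7, 89.4, -174.4]
force: [-0.2, -0.1, -0.6]
opening: 0.0005
```

```bash
python3 -c "
from h import *
st([-36,-120,45])
a=snapshot('wrist')['frame'];b=snapshot('side')['frame'][150:320,160:340]
cv2.imwrite('pics/w1.png',np.hstack([a[:, :],cv2.resize(b,(445,420))])[:, 200:])
a=cv2.imread('pics/w1.png');print(a.shape);cv2.imwrite('pics/w1.png',a[:,:800])"
```

```text
t 1.85 board xyz [ -39.  -120.9  139.4] F board [-0.19 -0.06 -0.61] open 0.5
tool axes in board: [-0.011  0.    -1.   ] [-0.998  0.067  0.011] [ 0.067  0.998 -0.001]
shift mm [94.4 -3.9  1.1]
(420, 805, 3)
```

View pics/w1.png

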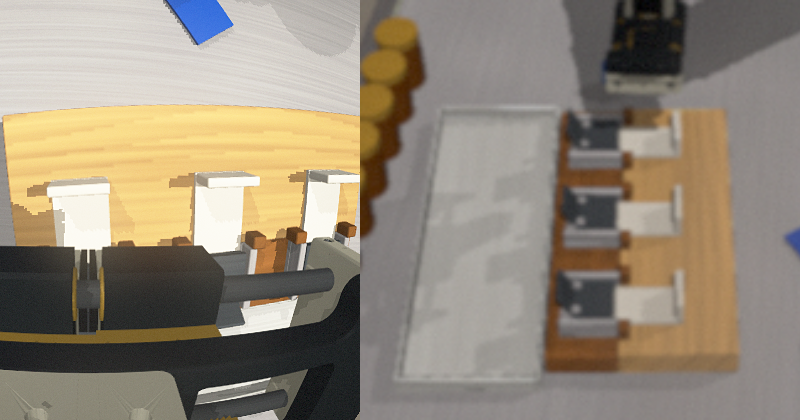

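The wrist view shows tab 0 at (80,185), in line with the shut fingers at (88,290), and the middle tab at (227,180). The blue look-alike at (200,15) lies off the board. I'll straighten the tool and go down into the gap.

Call:
{"name": "arm_command", "arguments": {"commands": [30,-3,1,-3.8,0,30,0,0,0,0,25,0,0,0,0,0,0,0,0,0]}}

```text
clock: 2.45
tool_pos: [0.5826, -0.0267, 0.0637]
orientation: [-89.2, 89.6, 8.0]
force: [0.2, -1.2, 0.1]
opening: 0.0005
```

```bash
python3 -c "
from h import *
st([-36,-120,45])"
```

```text
t 2.45 board xyz [ -25.2 -119.3   63.7] F board [ 0.07 -1.17  0.09] open 0.5
tool axes in board: [ 0.007  0.    -1.   ] [-1.    -0.008 -0.007] [-0.008  1.     0.   ]
shift mm [18.6 10.9 -0.6]
```

Call:
{"name": "arm_command", "arguments": {"commands": [0,11,0,0,0,16,1,0,0,0,0,0,0,0,0]}}

```text
clock: 2.82
tool_pos: [0.5727, -0.0277, 0.0507]
orientation: [-88.0, 89.2, 9.3]
force: [0.0, -1.2, 0.3]
opening: 0.0005
```

```bash
python3 -c "
from h import *
st([-50,-120,45])"
```

```text
t 2.83 board xyz [ -35.1 -119.1   50.7] F board [-0.11 -1.21  0.32] open 0.5
tool axes in board: [ 0.013  0.001 -1.   ] [-1.    -0.01  -0.013] [-0.01  1.    0.  ]
shift mm [ 5.5 15.  -0.8]
```

Call:
{"name": "arm_command", "arguments": {"commands": [5,9,0,0,0,0,1,0,0,0]}}

```text
clock: 3.08
tool_pos: [0.5625, -0.029, 0.0456]
orientation: [-88.1, 89.2, 9.3]
force: [-0.7, 0.1, -0.5]
opening: 0.0006
```

Call:
{"name": "arm_command", "arguments": {"commands": [0,2,0,0,0]}}

```text
clock: 3.2
tool_pos: [0.5606, -0.0293, 0.0458]
orientation: [-88.5, 89.2, 8.9]
force: [-0.0, -0.4, -0.6]
opening: 0.0008
```

Call:
{"name": "arm_command", "arguments": {"commands": [0,2,0,0,0]}}

```text
clock: 3.32
tool_pos: [0.5585, -0.0296, 0.0459]
orientation: [-88.4, 89.2, 9.0]
force: [-0.4, -0.1, -0.5]
opening: 0.0007
```

Call:
{"name": "arm_command", "arguments": {"commands": [0,2,0,0,0]}}

```text
clock: 3.45
tool_pos: [0.5567, -0.0298, 0.046]
orientation: [-88.5, 89.1, 8.9]
force: [2.1, -0.7, -1.3]
opening: 0.0004
```

```bash
python3 -c "
from h import *
st([-50,-120,45])"
```

```text
t 3.45 board xyz [ -51.3 -119.3   46. ] F board [ 1.97 -0.95 -1.34] open 0.4
tool axes in board: [ 0.015  0.001 -1.   ] [-1.    -0.01  -0.015] [-0.01  1.    0.  ]
shift mm [ 1.  -1.3 -0.7]
```

Contact, where expected (-51 mm). I'll pull gently.

Call:
{"name": "arm_command", "arguments": {"commands": [0,1,0,0,0]}}

```text
clock: 3.58
tool_pos: [0.5562, -0.0298, 0.0462]
orientation: [-88.5, 89.1, 8.9]
force: [3.0, -0.5, -0.6]
opening: 0.0005
```

Call:
{"name": "arm_command", "arguments": {"commands": [0,1,0,0,0]}}

```text
clock: 3.7
tool_pos: [0.5556, -0.0299, 0.0463]
orientation: [-88.5, 89.0, 8.9]
force: [2.4, -0.6, -1.2]
opening: 0.0006
```

Call:
{"name": "arm_command", "arguments": {"commands": [0,1,0,0,0]}}

```text
clock: 3.82
tool_pos: [0.5548, -0.0299, 0.0464]
orientation: [-88.5, 89.0, 8.9]
force: [2.5, -0.6, -1.6]
opening: 0.0005
```

Call:
{"name": "arm_command", "arguments": {"commands": [0,2,0,0,0,0,2,0,0,0]}}

```text
clock: 4.08
tool_pos: [0.551, -0.0303, 0.0463]
orientation: [-88.2, 89.0, 9.2]
force: [2.2, 1.1, -2.6]
opening: 0.0006
```

Call:
{"name": "arm_command", "arguments": {"commands": [0,2,0,0,0,0,2,0,0,0]}}

```text
clock: 4.32
tool_pos: [0.5468, -0.0308, 0.0463]
orientation: [-88.1, 89.0, 9.3]
force: [1.3, -0.7, -1.1]
opening: 0.0003
```

The card slides at about 2 N, so this looks like the weak clip. I'll keep drawing it.

Call:
{"name": "arm_command", "arguments": {"commands": [0,4,0,0,0,0,4,0,0,0,0,4,0,0,0]}}

```text
clock: 4.7
tool_pos: [0.5331, -0.0327, 0.0458]
orientation: [-88.3, 89.1, 9.1]
force: [-0.3, 0.2, 0.2]
opening: 0.0004
```

Call:
{"name": "arm_command", "arguments": {"commands": [0,4,0,0,0,0,4,0,0,0,0,4,0,0,0,0,3,0,0,0]}}

```text
clock: 5.2
tool_pos: [0.5165, -0.035, 0.0456]
orientation: [-88.3, 89.1, 9.0]
force: [0.1, 0.7, 0.1]
opening: 0.0006
```

```bash
python3 -c "
from h import *
st([-30,-120,45])
a=snapshot('wrist')['frame'];b=snapshot('side')['frame'][170:290,210:330]
cv2.imwrite('pics/w2.png',np.hstack([a[:,180:],cv2.resize(b,(420,420))]))"
```

```text
t 5.2 board xyz [ -91.8 -119.7   45.6] F board [0.15 0.7  0.14] open 0.6
tool axes in board: [ 0.015  0.001 -1.   ] [-1.    -0.01  -0.015] [-0.01  1.    0.  ]
shift mm [  1.5 -61.8  -1. ]
```

View pics/w2.png

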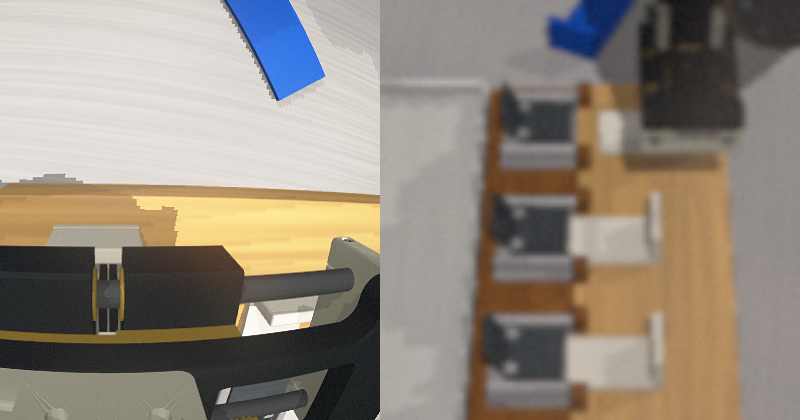

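The card is clear: its end is at (598,130) in the crop, with a gap to the clip at (580,130), which is still at its stops. The blue part at (590,25) is off the board. Next I'll move +x between the stops, over the card, to push the clip.

Call:
{"name": "arm_command", "arguments": {"commands": [0,-20,0,0,0,0,-20,0,0,0,0,-18,0,0,0,0,0,0,0,0]}}

```text
clock: 5.8
tool_pos: [0.5752, -0.0274, 0.0463]
orientation: [-88.4, 89.2, 9.0]
force: [0.3, -0.0, 0.5]
opening: 0.0005
```

```bash
python3 -c "
from h import *
st([-15,-120,45])"
```

```text
t 5.8 board xyz [ -32.7 -119.1   46.3] F board [ 0.26 -0.07  0.45] open 0.5
tool axes in board: [ 0.015  0.001 -1.   ] [-1.    -0.01  -0.015] [-0.01  1.    0.  ]
shift mm [  1.6 -17.6  -1.1]
```

Call:
{"name": "arm_command", "arguments": {"commands": [1,-6,-0.5,0,0,0,-6,0,0,0,0,-6,0,0,0]}}

```text
clock: 6.18
tool_pos: [0.5923, -0.0258, 0.0453]
orientation: [-87.9, 89.3, 9.5]
force: [0.1, -0.8, 0.1]
opening: 0.0005
```

Call:
{"name": "arm_command", "arguments": {"commands": [0,-6,0,0,0,0,-6,0,0,0,0,-6,0,0,0]}}

```text
clock: 6.55
tool_pos: [0.6106, -0.0235, 0.0454]
orientation: [-87.6, 89.3, 9.8]
force: [-0.8, -1.1, 0.3]
opening: 0.0003
```

```bash
python3 -c "
from h import *
st([80,-120,45])"
```

```text
t 6.55 board xyz [   3.  -119.4   45.4] F board [-0.92 -0.96  0.33] open 0.3
tool axes in board: [ 0.012  0.001 -1.   ] [-1.    -0.01  -0.012] [-0.01  1.    0.  ]
shift mm [  1.3 -77.   -1.4]
```

Pushing meets light resistance, as expected. I'll continue to about +85.

Call:
{"name": "arm_command", "arguments": {"commands": [0,-7,0,0,0,0,-7,0,0,0,0,-7,0,0,0,0,-7,0,0,0,0,-7,0,0,0]}}

```text
clock: 7.18
tool_pos: [0.6474, -0.0188, 0.0456]
orientation: [-88.0, 89.4, 9.4]
force: [-2.0, -0.3, 1.9]
opening: 0.0001
```

Call:
{"name": "arm_command", "arguments": {"commands": [0,-7,0,0,0,0,-7,0,0,0,0,-7,0,0,0,0,-7,0,0,0,0,-7,0,0,0]}}

```text
clock: 7.8
tool_pos: [0.685, -0.0141, 0.0471]
orientation: [-89.5, 89.3, 7.9]
force: [-0.9, -0.3, -0.5]
opening: 0.0004
```

Call:
{"name": "arm_command", "arguments": {"commands": [0,-7,0,0,0,0,-5,0,0,0,0,0,0,0,0]}}

```text
clock: 8.18
tool_pos: [0.698, -0.0124, 0.0465]
orientation: [-89.4, 89.4, 8.0]
force: [-0.1, 0.1, -0.3]
opening: 0.0002
```

```bash
python3 -c "
from h import *
st([80,-120,45])
a=snapshot('wrist')['frame'];b=snapshot('side')['frame'][170:290,190:310]
cv2.imwrite('pics/w3.png',np.hstack([a[:,180:],cv2.resize(b,(420,420))]))"
```

```text
t 8.18 board xyz [  91.1 -118.7   46.5] F board [-0.12  0.16 -0.32] open 0.2
tool axes in board: [ 0.011  0.    -1.   ] [-1.    -0.01  -0.011] [-0.01  1.    0.  ]
shift mm [ 1.4 11.1 -1.2]
```

View pics/w3.png

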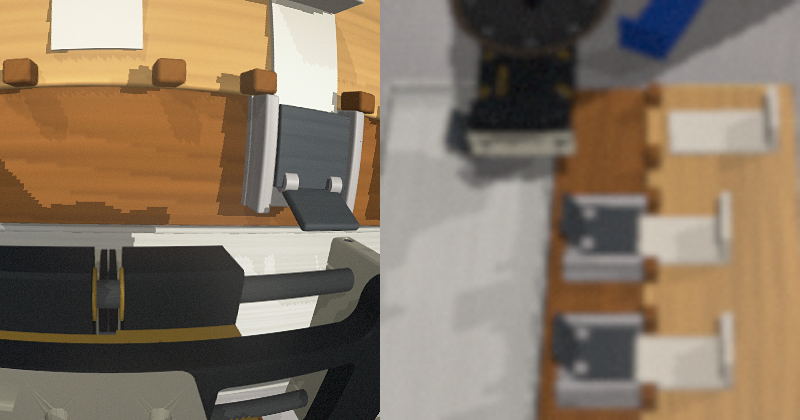

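The card lies on the shelf at (720,130) and the other two clips are untouched. The gripper hides the pushed clip, so I'll lift straight up and back, then look.

Call:
{"name": "arm_command", "arguments": {"commands": [-40,0,0,0,0,-50,0,0,0,0,-50,40,0,0,0,-20,60,0,0,0,0,60,0,0,0]}}

```text
clock: 8.9
tool_pos: [0.538, -0.033, 0.2066]
orientation: [-92.9, 89.3, 4.5]
force: [-0.5, 0.3, 0.5]
opening: 0.0006
```

Call:
{"name": "arm_command", "arguments": {"commands": [0,40,0,0,0,0,0,0,0,0]}}

```text
clock: 9.15
tool_pos: [0.494, -0.0389, 0.2081]
orientation: [-87.4, 89.0, 10.0]
force: [0.6, -1.0, 0.5]
opening: 0.0003
```

```bash
python3 -c "
from h import *
st()
a=snapshot('scene');b=snapshot('side')
import pickle;pickle.dump((a,b),open('s1.pkl','wb'))
cv2.imwrite('pics/f.png',np.hstack([cv2.resize(a['frame'][150:310,240:440],(400,320),interpolation=2),cv2.resize(b['frame'][175:311,160:330],(400,320),interpolation=2)]))"
```

```text
t 9.15 board xyz [-114.6 -120.9  208.1] F board [ 0.47 -1.06  0.53] open 0.3
tool axes in board: [ 0.017  0.001 -1.   ] [-1.    -0.011 -0.017] [-0.011  1.     0.001]
```

View pics/f.png

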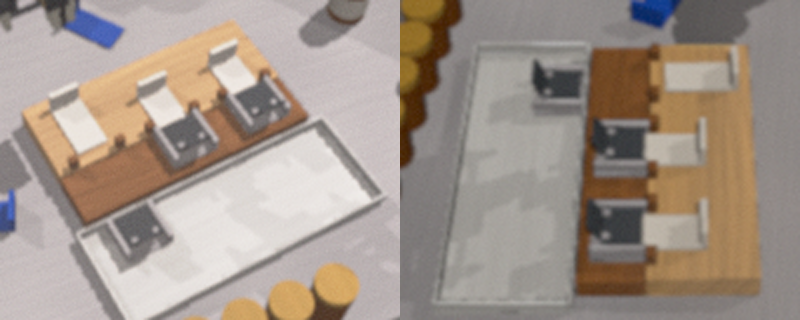

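```bash
python3 -c "
from h import *
import pickle;a,b=pickle.load(open('s1.pkl','rb'))
cv2.imwrite('pics/g.png',np.hstack([cv2.resize(a['frame'][235:285,275:330],(440,400),interpolation=2),cv2.resize(b['frame'][190:230,205:250],(360,400),interpolation=2)]))
def P(p): return ST+p[0]*BX/1e3+p[1]*BY/1e3+np.array([0,0,p[2]/1e3])
# predicted near-cheek line if flat against the near wall (front at step+~82): bottom/top corners
for x in(82,144):
  for z in(4,27):
    u,v=proj(b,P([x,-85,z]));print(x,z,'side crop',round(440+(u-205)*8),round((v-190)*10),end='  ')
    u,v=proj(a,P([x,-85,z]));print('scene crop',round((u-275)*8),round((v-235)*8))
"
```

```text
82 4 side crop 702 352  scene crop 336 134
82 27 side crop 697 299  scene crop 338 100
144 4 side crop 532 354  scene crop 429 276
144 27 side crop 526 301  scene crop 434 244
```

View pics/g.png

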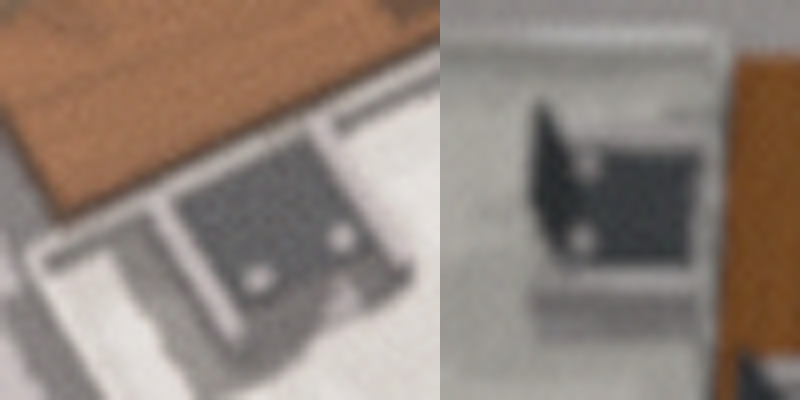

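The clip lies flat in the tray inside the near wall: its near cheek's lower edge runs (535,340) to (700,335), against a flat prediction of (532,354) to (702,352). The card is on the shelf and nothing else has moved, so I'm handing in.

```bash
python3 -c "
from h import *
import pickle;a,b=pickle.load(open('s1.pkl','rb'));S=pickle.load(open('s0.pkl','rb'))
print('card0 tab far top',(onz(b,160+739/800*0+ (737-400)/400*170,175+48/320*136,.069)-ST)@np.c_[BX,BY])
print(close_job())"
```

```text
card0 tab far top [-0.11042825 -0.14044807]
the job is handed in; nothing more can be done
None
```

I found the weak clip on the first tug, in the −y lane, and handed the job in at about 9 s of the 51 s allowed.

- **Card:** it slid at about 2 to 3 N. I drew it out about 40 mm with the shut fingers behind its tab. The tab now stands about 105–110 mm before the step, within the 20 to 135 mm allowed.
- **Weak clip:** I pushed it along the deck between its stops and off the back edge with about 3 N. It lies flat in the tray against the near wall, its middle roughly 41 mm before the tray centre (limit 62 mm). Its cheek line matched the flat prediction to within about 2 mm.
- **The rest:** the other two clips and their cards looked unmoved in the last pictures. The arm kept well away from the jars and bowl, but I didn't measure them again at the end. I never tugged the other two cards, since the first one gave way.

No check failed or disagreed. The arm ended about 0.2 m above the worktop, touching nothing.

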